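Turn the soldering bench flag to in-use

TASK

The soldering bench is about to be used: flip the flag that shows its green face right over its pivot, so that it lies down flat on the other side of its stand with the orange face up, then leave it. Do it only by gentle pressing and pushing with the closed fingertips, without pinching or lifting anything. Leave the blue flag, both stands, the solder spool and the jar where they are.

Things in the scene. Friction and masses are not known exactly. Their poses are not given: they have to be found in the camera images.
- stand_green: stand of the green flag, loose, 1.6 kg. Steel base plate 90 (local x) x 170 (y) x 10 mm, origin at its underside's centre. Hinge line along local x at y = 0, 55 mm up, between plywood cheeks at x = +-43, 26 mm long in y, 68 mm high. Four rests 52 mm high at x = +-30, y = +-66; elsewhere it is empty under flag and tail down to the plate
- flag_green (a joint): hinge of the green/orange flag, rad; starts at 0 to 0.25. At 0 the flag lies level towards the stand's local +y, green (white disc on it) face up; its free end rises and swings over as the value grows; at 3.14 (stop) it lies level towards local -y, orange (white bar on it) face up. Stiff (0.03 N m friction): it stays at any angle where it is left
- green_hinge (a point): centre of the green flag's hinge line; axes as the stand's
- green_tail (a point): middle of the free edge of the green flag's black tail: 50 mm wide, 6 mm thick, reaching 40 mm from the hinge line in the flag's plane, oppopoint to the flag. Pressing the tail down raises the flag
- green_tip (a point): the flag is a 50 g plate 70 mm wide (along the hinge), 6 mm thick, reaching 75 mm from the hinge line; this is the middle of the free edge of the green flag, in the mid-plane of the plate
- stand_blue: the other stand, of the blue/yellow flag, built exactly like the green one's; not to be moved
- flag_blue (a joint): hinge of the blue flag, rad; same build and meaning as flag_green, blue face up at 0. Leave it as it is
- spool: solder spool, metal, standing, 54 mm across and 46 mm high; origin at the centre of its underside
- jar: small amber flux jar with red cap, 44 mm across and 55 mm high; origin at the centre of its underside

How it is judged:
At the end, for the whole second after the job is handed in: The green/orange flag lies orange face up within 0.14 rad of its far stop and at rest, its stand flat on the table within 30 mm of where it was; the blue stand within 30 mm and its flag below 0.45 rad; spool and jar within 25 mm of where they were (value of joint flag_green above 3 rad and velocity of joint flag_green between -0.05 and 0.05 rad/s and angle between stand_green's own z axis and vertical below 0.05 rad and distance of each of stand_green, stand_blue from where it was at the start of the episode below 0.03 m and value of joint flag_blue below 0.45 rad and distance of each of spool, jar from where it was at the start of the episode below 0.025 m); the robot touches nothing.
It fails at once if a stand is lifted (over 15 mm) or shoved more than 30 mm (height (world z) of any of stand_green, stand_blue above 0.015 m or distance of any of stand_green, stand_blue from where it was at the start of the episode above 0.03 m).
It fails at once if the green flag or its stand is pinched or pressed with more than 30 N (contact force between the fingers and stand_green above 30 N).
It fails at once if the blue flag is raised past 0.45 rad (value of joint flag_blue above 0.45 rad).
It fails at once if the spool or the jar is lifted or moved more than 25 mm (distance of any of spool, jar from where it was at the start of the episode above 0.025 m).
It also fails if it takes over 42 s, if anything falls off the work surface, if the arm or the gripper's body presses on something with over 40 N, if the wrist force passes 120 N, or if a joint passes its speed limit or range.

ROBOT

A 6-joint arm with a two-finger parallel gripper is mounted at the origin on the work surface. World frame = base frame: x ahead of the robot, y to its left, z up, the work surface at z = 0. Lengths are in m, angles in rad, forces in N, time in s.
With the tool pointing down it reaches from about 0.3 to 1 m from the base axis. Payload 5.1 kg.
Tool frame: the origin (TCP) lies at the very end of the fingers, on their centre line; the grasp point (between the pads) lies 19 mm behind it; z points along the fingers, y is the line along which they close (so a half turn about z gives the same grasp; the last joint's range is limited). The gripper opens to 95 mm and grips with 3 to 60 N. Pads are 20 mm wide; open, the fingers measure 119 mm over their backs; the gripper's body (75 mm by 180 mm) begins 59 mm behind the grasp point.
Start: joints at [-1.244, 0.124, 1.65, -0, 1.367, -0.083], TCP at [0.259, -0.596, 0.215] pointing down, gripper open.
Joint ranges: [-2.61, 2.61], [-1.02, 2.33], [0.03, 2.71], [-1.35, 4.49], [0.32, 2.68], [-2.91, 2.91]. Speed limits (rad/s): [2.57, 2.57, 3.14, 3.14, 3.14, 3.14].

INTERFACE

Orientations are given as a rotation vector (axis times angle).
In Python, from cell import robot, camrig, sensors gives the robot as it stands (robot), with the cameras (camrig) and the readings (sensors).
- The arm moves only by the shell command python3 drive.py 'ROWS' [FORCE]. ROWS is rows parted by semicolons, their numbers by spaces, 1 to 12 of them, each of 7 numbers: a rotation vector rx, ry, rz in rad, then dx, dy, dz in m, then the opening from 0.0 (shut) to 1.0 (fully open); each row is the pose to reach, as a shift and turn from the pose commanded when the command began, along the tool's axes at that moment; what a row does not reach only later rows make up. A row lasts 1/12 s, in which the tool goes at most 0.0417 m and 0.125 rad, less where a joint would pass 70% of its speed; a pose out of reach is approached as far as the arm can. The fingers move at their own pace and stop on an object; FORCE is the grip in N (left out, the last holds). Time passes only in rows, so rows that do not move let the fingers close. It prints the time, the measured TCP pose, the force, the opening and the grip force at its end.
- sensors.get_obs(): the state, without advancing time (a new reading comes with each control period).
- camrig.grab_frame(name): name is "scene" or "top"; returns the picture (400x640x3 uint8, red, green, blue); there is no depth.
- camrig.camera_info(name): a dict with "fx", "fy", "cx", "cy" (pixels), "R" (3x3) and "t" (3): a world point X has camera coordinates R X + t. Camera axes: x right, y down, z forward; pixel columns grow to the right and rows downward; lengths in m; the calibration is good to about 2 mm. A picture is of the moment at which its call begins. camera_info takes no time and is no camera call.
- robot.hand_in(): hands the job in; it is judged then, once.
The state is a dict: "time": time; "joint_positions": joint angles; "qvel": joint speeds; "joint_torque": joint torques, N m; "eef_pos": TCP position; "eef_rot": TCP orientation; "force": force on the tool from outside, world axes, zero at the start; "wrist_torque": the same for the moment, N m; "opening": opening from 0.0 (shut) to 1.0 (fully open); "grasp_force": force on a finger pad.
Only numpy, scipy, OpenCV 4.12 (cv2) and the standard library are available. Lean on these libraries where they do the work, as an engineer would, in place of code of your own. Each camera call takes 0.05 s, during which the arm holds its last target. There are 200 camera calls.

## Working session

There is one attempt and no reset: what is moved stays moved. The work goes in short steps, Python scripts to look and compute and a shell command to move; the robot and the scene stay as the last step left them, time stands still between calls to the robot, and variables do not carry over. Pictures are saved under pics/ and viewed, at most 10 in all, crops included, and the job is handed in when it is done.

```bash
mkdir -p pics; ls; python3 - <<'E'
from cell import robot, camrig, sensors
import cv2
for n in("scene","top"):
    cv2.imwrite(f"pics/{n}0.png",camrig.grab_frame(n)[:,:,::-1]); i=camrig.camera_info(n); print(n,i)
o=sensors.get_obs(); print(o)
E
```

```text
cell.py
drive.py
pics
scene {'fx': 439.36910096329666, 'fy': 439.36910096329666, 'cx': 327.7859732904756, 'cy': 204.22956665992487, 'R': array([[-0.60446204,  0.79663319, -0.00109943],
       [ 0.67773155,  0.51351661, -0.5262895 ],
       [-0.41869511, -0.31886714, -0.85030474]]), 't': array([ 0.38841809, -0.40385279,  1.28042575])}
top {'fx': 389.2986346175908, 'fy': 389.2986346175908, 'cx': 316.89474167535684, 'cy': 196.57627598656595, 'R': array([[-0.01607934, -0.99971802, -0.01747358],
       [-0.99402065,  0.01787049, -0.10771996],
       [ 0.10800185,  0.01563703, -0.99402771]]), 't': array([0.02650419, 0.64073253, 0.80884713])}
{'time': 0.1, 'joint_positions': array([-1.24361350e+00,  1.24449110e-01,  1.65153951e+00, -2.80244770e-06,
        1.36747921e+00, -8.25895088e-02]), 'qvel': array([ 0.00156651, -0.0013018 , -0.00139938,  0.00100431, -0.00121648,
        0.00156817]), 'joint_torque': array([ 7.14590860e-04, -4.18882656e+01, -3.61096716e+01,  7.76435528e-02,
        4.61535214e-02, -7.27895917e-05]), 'eef_pos': array([ 0.25875293, -0.59564786,  0.21350277]), 'eef_rot': array([-3.07406146e+00, -6.38797238e-01,  3.63393339e-04]), 'force': array([-0.34432335,  0.23518373, -0.6545197 ]), 'wrist_torque': array([-0.04432315, -0.00792167, -0.02933459]), 'grasp_force': 0.0, 'opening': 0.9969193627999955}
```

View pics/scene0.png

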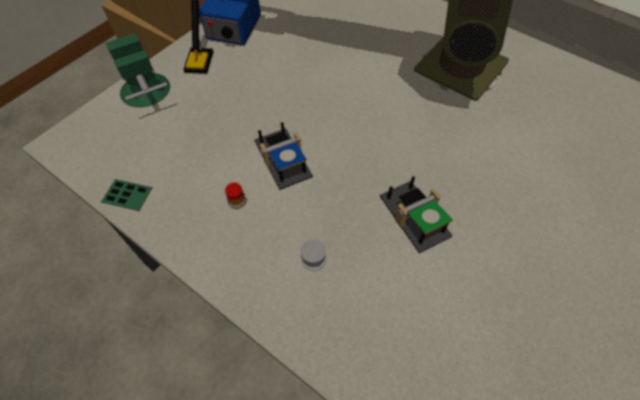

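View pics/top0.png

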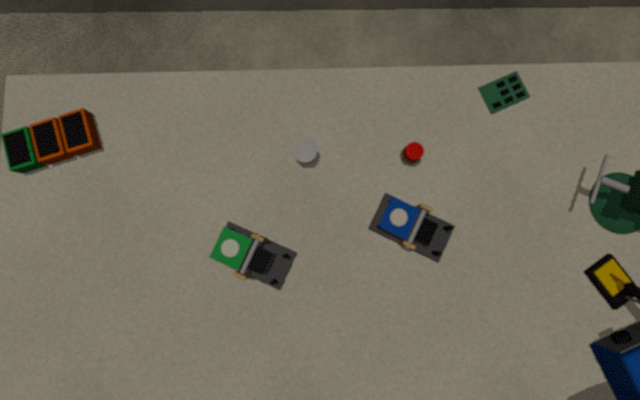

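The scene picture shows the green flag near (430,215) and the blue one near (285,155). In the top picture the green stand is at about (254,255), its flag pointing left with the disc at (230,248) and its tail at (262,263). The spool is at (306,152) and the jar at (413,152). I'll zoom in on the green stand.

```bash
python3 - <<'E'
import cv2,numpy as np
a=cv2.imread("pics/top0.png")[210:300,200:310]; b=cv2.imread("pics/scene0.png")[165:255,370:460]
f=lambda i,k:cv2.resize(i,None,fx=k,fy=k,interpolation=cv2.INTER_CUBIC)
z=np.zeros((450,800,3),np.uint8); A=f(a,4);B=f(b,4); z[:360,:440]=A; z[:360,440:800]=B
cv2.imwrite("pics/zoom.png",cv2.convertScaleAbs(z[:360],alpha=1.7))
E
```

```text
(no output)
```

View pics/zoom.png

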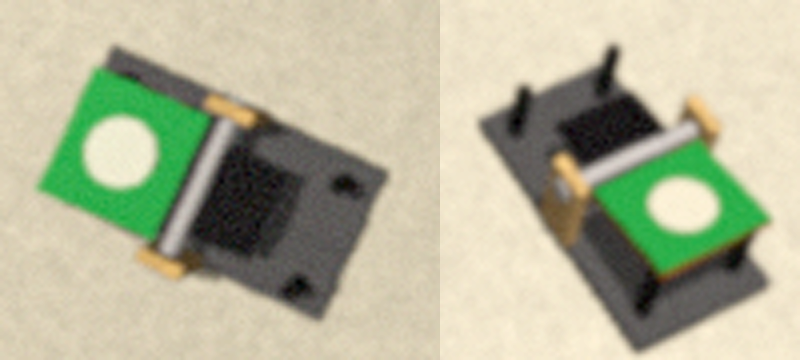

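```bash
cat >fit.py <<'E'
import numpy as np
from cell import robot, camrig, sensors
from scipy.optimize import least_squares
C={n:camrig.camera_info(n) for n in("top","scene")}
def proj(n,X):
    c=C[n];p=c["R"]@X+c["t"];return np.array([c["fx"]*p[0]/p[2]+c["cx"],c["fy"]*p[1]/p[2]+c["cy"]])
def world(s,l):
    x,y,w=s[:3];return np.array([x+np.cos(w)*l[0]-np.sin(w)*l[1],y+np.sin(w)*l[0]+np.cos(w)*l[1],l[2]])
def flag(x,r,q,o=.003): return (x,r*np.cos(q)-o*np.sin(q),.055+r*np.sin(q)+o*np.cos(q))
E
python3 - <<'E'
from fit import *
P=[("top",112,46,.045,.085),("top",388,173,.045,-.085),("top",322,320,-.045,-.085),("scene",478,122,.045,-.085),("scene",640,352,.045,.085),("scene",770,285,-.045,.085)]
F=[("top",97,68,.035),("top",38,188,-.035),("scene",660,272,.035),("scene",770,217,-.035)]
px=lambda n,u,v:np.array([(u+.5)/4-.5+200,(v+.5)/4-.5+210]) if n=="top" else np.array([(u-440+.5)/4-.5+370,(v+.5)/4-.5+165])
def res(s):
    r=[proj(n,world(s,(a,b,.01 if n=="top" else .005)))-px(n,u,v) for n,u,v,a,b in P]
    r+=[proj(n,world(s,flag(a,.075,s[3])))-px(n,u,v) for n,u,v,a in F]
    return np.concatenate(r)
r=least_squares(res,[.45,.1,-.3,.1]);s=r.x;print(s,np.round(r.fun,1))
print(world(s,(0,0,.055)),world(s,(0,-.04,.055)),world(s,(0,.075,.055)))
def ray(n,u,v,z):
    c=C[n];d=c["R"].T@np.array([(u-c["cx"])/c["fx"],(v-c["cy"])/c["fy"],1]);o=-c["R"].T@c["t"];return o+d*(z-o[2])/d[2]
print(ray("top",306,152,.046),ray("top",413,152,.055),ray("top",404,228,.055))
from scipy.spatial.transform import Rotation as R
print(R.from_rotvec(sensors.get_obs()["eef_rot"]).as_matrix().round(3))
E
```

```text
[ 0.51700557  0.15630575 -0.4422903   0.16589989] [ 0.7 -0.7  1.1 -0.6  0.3  0.7 -0.  -0.3 -0.4  0.1  0.9 -0.   0.3 -0.9
  0.2  0.2  1.1  0.   1.2  0.2]
[0.51700557 0.15630575 0.055     ] [0.49988515 0.1201548  0.055     ] [0.54910636 0.22408878 0.055     ]
[0.73742314 0.03745533 0.046     ] [ 0.7308126  -0.19119035  0.055     ] [ 0.56962166 -0.16559459  0.055     ]
[[ 0.917  0.398 -0.001]
 [ 0.398 -0.917  0.002]
 [ 0.    -0.002 -1.   ]]
```

```bash
cat > go.py <<'E'
import sys,numpy as np
from fit import *
from scipy.spatial.transform import Rotation as R
S=[.51700557,.15630575,-.4422903]
o=sensors.get_obs();M=R.from_rotvec(o["eef_rot"]).as_matrix();w=S[2]
ly=np.array([-np.sin(w),np.cos(w),0]);lx=np.array([np.cos(w),np.sin(w),0]);d=o["eef_pos"]-[S[0],S[1],0]
print("local",round(d@lx,4),round(d@ly,4),round(d[2],4),"toolaxes in local",(np.array([lx,ly,[0,0,1]])@M).round(2).tolist(),"F local",round(o["force"]@lx,1),round(o["force"]@ly,1),round(o["force"][2],1),"op",round(o["opening"],2),"t",o["time"])
if len(sys.argv)>1:
    t=np.array(list(map(float,sys.argv[1:4])));print("move",(M.T@(world(S,t)-o["eef_pos"])).round(4),"rz",round(float(np.arctan2(lx@M[:,0],lx@M[:,1])),3))
E
D="0 0 -0.719 0.5135 -0.5674 0 0"
python3 drive.py '0 0 -0.719 0.5135 -0.5674 0 0;0 0 -0.719 0.5135 -0.5674 0 0;0 0 -0.719 0.5135 -0.5674 0 0;0 0 -0.719 0.5135 -0.5674 0 0;0 0 -0.719 0.5135 -0.5674 0 0;0 0 -0.719 0.5135 -0.5674 0 0;0 0 -0.719 0.5135 -0.5674 0 0;0 0 -0.719 0.5135 -0.5674 0 0;0 0 -0.719 0.5135 -0.5674 0 0;0 0 -0.719 0.5135 -0.5674 0 0;0 0 -0.719 0.5135 -0.5674 0 0;0 0 -0.719 0.5135 -0.5674 0 0' 10
python3 go.py 0 -.03 .12
```

```text
time: 1.1
eef_pos: [0.4188, -0.1204, 0.2144]
eef_rot: [2.655, 1.68, 0.0]
force: [1.2, -0.3, -1.1]
opening: 0.213
grasp_force: 0.0
local 0.0297 -0.2921 0.2144 toolaxes in local [[0.0, 1.0, 0.0], [1.0, -0.0, 0.0], [0.0, 0.0, -1.0]] F local 1.2 0.3 -1.1 op 0.21 t 1.1
move [ 0.2621 -0.0298  0.0944] rz 0.0
```

```bash
python3 drive.py '0 0 0 0.262 -0.03 0.094 0;0 0 0 0.262 -0.03 0.094 0;0 0 0 0.262 -0.03 0.094 0;0 0 0 0.262 -0.03 0.094 0;0 0 0 0.262 -0.03 0.094 0;0 0 0 0.262 -0.03 0.094 0;0 0 0 0.262 -0.03 0.094 0;0 0 0 0.262 -0.03 0.094 0;0 0 0 0.262 -0.03 0.094 0' 
python3 go.py 0 -.03 .06
```

```text
time: 1.85
eef_pos: [0.503, 0.1282, 0.1192]
eef_rot: [-2.651, -1.684, 0.005]
force: [-0.4, -0.2, -0.5]
opening: 0.006
grasp_force: 0.0
local -0.0006 -0.0314 0.1192 toolaxes in local [[-0.0, 1.0, -0.0], [1.0, 0.0, -0.0], [-0.0, -0.0, -1.0]] F local -0.2 -0.4 -0.5 op 0.01 t 1.85
move [0.0015 0.0008 0.0592] rz -0.003
```

```bash
python3 drive.py '0 0 0 0 0 0.03 0;0 0 0 0 0 0.057 0;0 0 0 0 0 0.062 0;0 0 0 0 0 0.067 0;0 0 0 0 0 0.072 0;0 0 0 0 0 0.077 0;0 0 0 0 0 0.082 0'
python3 go.py; python3 drive.py '0 0 0 0 0 0.005 0;0 0 0 0 0 0.010 0;0 0 0 0 0 0.015 0;0 0 0 0 0 0.018 0;0 0 0 0 0 0.018 0'; python3 go.py;python3 - <<'E'
from cell import robot, camrig, sensors
import cv2,numpy as np
a=camrig.grab_frame("top")[200:300,190:310];b=camrig.grab_frame("scene")[145:245,360:480]
cv2.imwrite("pics/z1.png",cv2.convertScaleAbs(cv2.resize(np.hstack([a,b])[:,:,::-1],None,fx=3.3,fy=3.3),alpha=1.7))
E
```

```text
time: 2.43
eef_pos: [0.5058, 0.1271, 0.0404]
eef_rot: [2.653, 1.679, 0.006]
force: [0.7, -0.6, 2.9]
opening: 0.008
grasp_force: 0.8
local 0.0023 -0.0312 0.0404 toolaxes in local [[0.0, 1.0, 0.0], [1.0, -0.0, 0.0], [0.0, 0.0, -1.0]] F local 0.9 -0.3 2.9 op 0.01 t 2.4333
time: 2.85
eef_pos: [0.503, 0.1271, 0.0194]
eef_rot: [-2.654, -1.68, 0.003]
force: [-0.4, 0.7, 0.1]
opening: 0.005
grasp_force: 0.0
local -0.0001 -0.0324 0.0194 toolaxes in local [[-0.0, 1.0, -0.0], [1.0, 0.0, -0.0], [-0.0, -0.0, -1.0]] F local -0.6 0.5 0.1 op 0.0 t 2.85
```

View pics/z1.png

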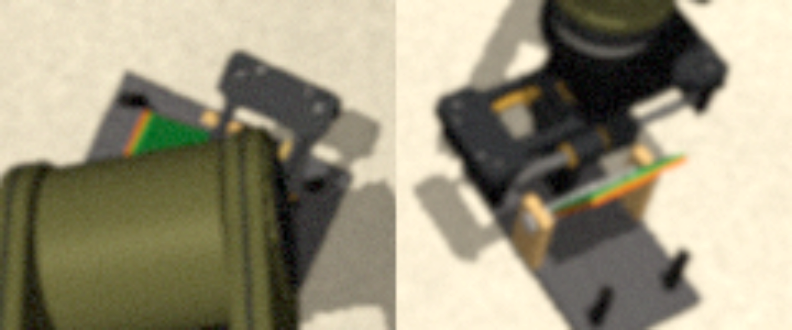

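The flag stands at about 55–60°, with its upper edge at zoom pixel (680,160) and free of the body. Next I go up and over to the far side.

```bash
python3 drive.py '0 0 0 0 0 -0.041 0;0 0 0 0 0 -0.082 0;0 0 0 0 0 -0.123 0;0 0 0 0 0 -0.164 0;0 0 0 0.04 0 -0.165 0;0 0 0 0.08 0 -0.165 0;0 0 0 0.12 0 -0.165 0;0 0 0 0.122 0 -0.13 0;0 0 0 0.122 0 -0.095 0;0 0 0 0.122 0 -0.072 0;0 0 0 0.122 0 -0.072 0'
python3 go.py 0 .03 .09
```

```text
time: 3.87
eef_pos: [0.5517, 0.2365, 0.0859]
eef_rot: [-2.651, -1.68, 0.018]
force: [-1.0, -1.1, -0.1]
opening: 0.005
grasp_force: 0.0
local -0.003 0.0873 0.0859 toolaxes in local [[-0.0, 1.0, -0.01], [1.0, 0.0, -0.01], [-0.01, -0.01, -1.0]] F local -0.5 -1.4 -0.1 op 0.0 t 3.8667
move [-0.0573  0.0029 -0.0037] rz -0.001
```

```bash
python3 drive.py '0 0 0 -0.02 0.001 0 0;0 0 0 -0.036 0.002 0 0;0 0 0 -0.046 0.002 0 0;0 0 0 -0.056 0.002 0 0;0 0 0 -0.066 0.002 0 0;0 0 0 -0.076 0.002 0 0;0 0 0 -0.086 0.002 0 0;0 0 0 -0.096 0.002 0 0;0 0 0 -0.105 0.002 0 0;0 0 0 -0.114 0.002 0 0;0 0 0 -0.123 0.002 0 0;0 0 0 -0.132 0.002 0 0'
python3 go.py -0 -.045 .07;python3 - <<'E'
from cell import robot, camrig, sensors
import cv2,numpy as np
a=camrig.grab_frame("top")[200:300,190:310];b=camrig.grab_frame("scene")[145:245,360:480]
cv2.imwrite("pics/z2.png",cv2.convertScaleAbs(cv2.resize(np.hstack([a,b])[:,:,::-1],None,fx=3.3,fy=3.3),alpha=1.7))
E
```

```text
time: 4.87
eef_pos: [0.501, 0.1165, 0.0926]
eef_rot: [-2.654, -1.68, 0.0]
force: [0.9, -0.2, 0.1]
opening: 0.001
grasp_force: 0.2
local 0.0026 -0.0429 0.0926 toolaxes in local [[-0.0, 1.0, -0.0], [1.0, 0.0, -0.0], [-0.0, -0.0, -1.0]] F local 0.9 0.2 0.1 op 0.0 t 4.8667
move [-0.0021 -0.0026  0.0226] rz -0.0
```

View pics/z2.png

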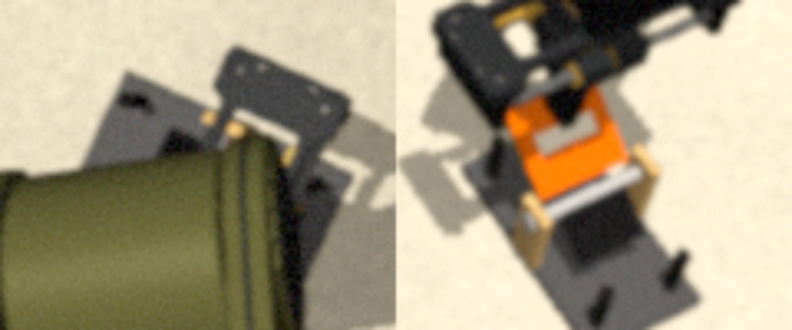

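The flag is past vertical: the orange face with its white bar (zoom 565,130) is up, and the fingertips are behind it. Now I press it down slowly.

```bash
python3 drive.py '0 0 0 -0.004 0 0.006 0;0 0 0 -0.004 0 0.012 0;0 0 0 -0.004 0 0.018 0;0 0 0 -0.004 0 0.024 0;0 0 0 -0.004 0 0.028 0;0 0 0 -0.004 0 0.030 0;0 0 0 -0.004 0 0.030 0;0 0 0 -0.004 0 0.030 0'
python3 go.py
```

```text
time: 5.63
eef_pos: [0.4997, 0.1138, 0.0624]
eef_rot: [-2.654, -1.681, 0.001]
force: [0.0, 0.1, 0.3]
opening: 0.002
grasp_force: 0.0
local 0.0025 -0.0458 0.0624 toolaxes in local [[-0.0, 1.0, -0.0], [1.0, 0.0, -0.0], [-0.0, -0.0, -1.0]] F local -0.0 0.1 0.3 op 0.0 t 5.6333
```

```bash
python3 drive.py '0 0 0 0 0 0.001 0;0 0 0 0 0 0.002 0;0 0 0 0 0 0.003 0;0 0 0 0 0 0.003 0'; python3 drive.py '0 0 0 0 0 0.0007 0;0 0 0 0 0 0.0014 0;0 0 0 0 0 0.0014 0'
```

```text
time: 5.97
eef_pos: [0.4998, 0.1137, 0.0597]
eef_rot: [2.654, 1.68, 0.0]
force: [-0.0, -0.6, 0.1]
opening: 0.005
grasp_force: 0.1
time: 6.22
eef_pos: [0.4998, 0.1136, 0.0583]
eef_rot: [2.654, 1.68, 0.0]
force: [0.6, 0.2, -0.1]
opening: 0.007
grasp_force: 0.0
```

```bash
python3 drive.py '0 0 0 0 0 0.0005 0;0 0 0 0 0 0.001 0;0 0 0 0 0 0.001 0'; python3 drive.py '0 0 0 0 0 0.0005 0;0 0 0 0 0 0.001 0;0 0 0 0 0 0.001 0'
```

```text
time: 6.47
eef_pos: [0.4998, 0.1136, 0.0581]
eef_rot: [-2.654, -1.681, 0.001]
force: [-3.1, -0.3, 6.9]
opening: 0.003
grasp_force: 3.0
time: 6.72
eef_pos: [0.4999, 0.1136, 0.058]
eef_rot: [-2.654, -1.681, 0.001]
force: [-5.4, -1.2, 12.1]
opening: 0.006
grasp_force: 5.6
```

The flag is on its stop (z = 0.058, 12 N). I'll lift straight up, back away, and look.

```bash
python3 drive.py '0 0 0 0 0 -0.003 0;0 0 0 0 0 -0.02 0;0 0 0 0 0 -0.06 0;0 0 0 0 0 -0.10 0;0 0 0 0 0 -0.14 0;0 0 0 -0.04 0 -0.14 0;0 0 0 -0.08 0 -0.14 0;0 0 0 -0.12 0 -0.14 0;0 0 0 -0.16 0 -0.14 0;0 0 0 -0.2 0 -0.14 0;0 0 0 -0.24 0 -0.14 0;0 0 0 -0.24 0 -0.14 0'
python3 go.py;python3 - <<'E'
from cell import robot, camrig, sensors
import cv2,numpy as np
t=camrig.grab_frame("top");s=camrig.grab_frame("scene")
z=np.zeros((600,800,3),np.uint8);z[:250,:400]=cv2.resize(t,(400,250));z[:250,400:]=cv2.resize(s,(400,250))
z[250:580]=np.zeros((330,800,3));z[250:580,:792]=cv2.resize(np.hstack([t[200:300,190:310],s[145:245,360:480]]),(792,330))
cv2.imwrite("pics/z3.png",cv2.convertScaleAbs(z[:,:,::-1],alpha=1.7))
E
```

```text
time: 7.72
eef_pos: [0.3947, -0.1082, 0.1961]
eef_rot: [2.66, 1.668, -0.003]
force: [0.4, 0.6, -0.0]
opening: 0.005
grasp_force: 0.0
local 0.0027 -0.2914 0.1961 toolaxes in local [[0.01, 1.0, 0.0], [1.0, -0.01, -0.0], [-0.0, 0.0, -1.0]] F local 0.2 0.7 -0.0 op 0.01 t 7.7167
```

View pics/z3.png

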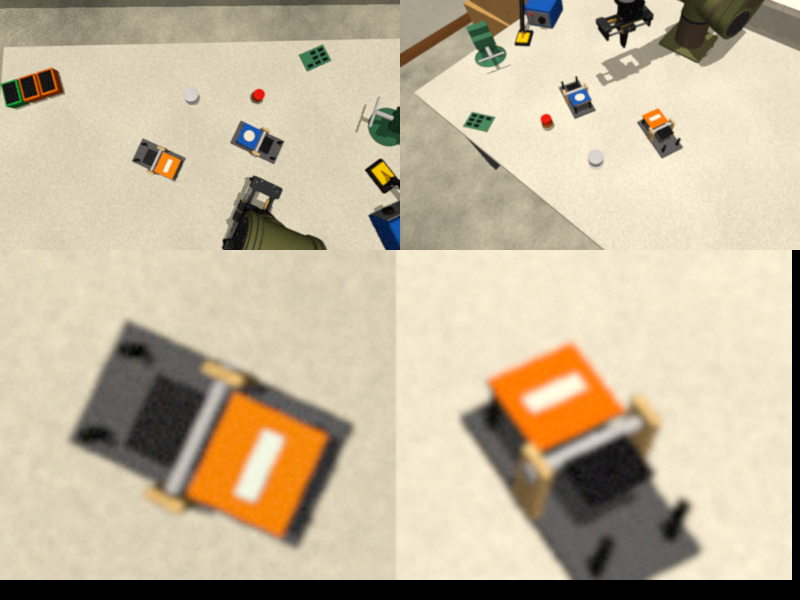

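The picture shows the orange face with its bar up and lying level at zoom (260,465). The stand is where it was, the other objects are untouched, and the arm is clear.

```bash
python3 -c "from cell import robot, camrig, sensors;print(robot.hand_in())"
```

```text
the job is handed in; nothing more can be done
None
```

The green flag is flipped: the last picture shows it lying level on the far side of its stand, orange face up, with the stands, blue flag, spool and jar unmoved as far as it shows; I handed the job in about 8 s into the 42 s limit, and the judge's verdict was not shown.

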